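Thread three spacers onto a castor pivot

TASK

Thread the three loose spacer rings onto the upright spindle of the green castor pivot, largest at the bottom, medium next, smallest on top. The spindle's sprung pads hold a ring wherever it is left, and the flange at its foot is screwed to a height that nobody has measured, so push each ring down by feel until it is fully home and, before you add the next, bear on it firmly (held at about 20 N on what lies under it, after the drag of the pads), but never load the spindle or its flange with more than 45 N. Let go, and leave the tub, the screwdriver and the cardboard tray where they are.

Things in the scene. Friction and masses are not known exactly. Their poses are not given: they have to be found in the camera images.
- pivot: castor pivot, fixed to the cart top: green plate 130 x 130 x 12 mm; on it a screwed steel flange 74 mm in diameter and 11 mm thick, and the vertical spindle through the flange's middle. The flange is the seat for the rings; it has been screwed to some height: its top lies 24 to 38 mm above the cart top, differently each time, and is not reported: find it by feel. Origin: centre of the plate's underside, on the spindle's axis
- spindle: vertical steel spindle of the pivot, fixed: 22 mm diameter, then a tapered nose narrowing to 11 mm at the tip. Origin: on its axis, 24 mm above the cart top, which is the lowest height of the flange's top; z up. From the origin the nose begins at 50 mm and the tip is at 59 mm. Seated rings have their undersides 0, 12 and 24 mm above the flange's top, wherever that is
- spindle_tip (a point): tip of the spindle's nose, 83 mm above the cart top, on the axis. Three rows of three small sprung pads (lens-shaped, 13 mm tall, centred 12, 25 and 38 mm above the spindle's origin) stand 2.5 mm proud; a ring pushes them in by 0.8 mm and they drag on it, unevenly: about 2 to 7 N to slide a ring, more with more friction, so a ring stays where it is left and does not fall by itself
- spacer_large: plain aluminium spacer ring, the largest of three: outside diameter 58 mm, thickness (height) 12 mm, bore 25.4 mm. It lies flat on the cart top. Origin: centre of its underside, z up; round, so its yaw does not matter. Rigid
- spacer_medium: plain aluminium spacer ring, the middle one of three: outside diameter 50 mm, thickness (height) 12 mm, bore 25.4 mm. It lies flat on the cart top. Origin: centre of its underside, z up; round, so its yaw does not matter. Rigid
- spacer_small: plain aluminium spacer ring, the smallest of three: outside diameter 42 mm, thickness (height) 12 mm, bore 25.4 mm. It lies flat on the cart top. Origin: centre of its underside, z up; round, so its yaw does not matter. Rigid
- tub: bystander: loose open green tub, 110 mm across, 100 mm high. Origin: centre of its underside
- screwdriver: bystander: loose screwdriver lying on the cart top. Origin: under its middle
- parts_tray: bystander: loose open cardboard tray, 90 x 120 x 40 mm. Origin: centre of its underside
Things that resemble listed ones, but are neither listed nor needed, are in the scene too. What is shaped like the spacer_medium but black or pink is not meant.

How it is judged:
By the outcome, as a careful person would: the job done as asked, in the order asked, and still so for the second after the job is handed in, with the robot touching nothing.
It also fails if it takes over 72 s, if anything falls off the work surface, if the arm or the gripper's body presses on something with over 40 N, if the wrist force passes 120 N, or if a joint passes its speed limit or range.

ROBOT

A 7-joint arm with a two-finger parallel gripper is mounted at the origin on the work surface. World frame = base frame: x ahead of the robot, y to its left, z up, the work surface at z = 0. Lengths are in m, angles in rad, forces in N, time in s.
With the tool pointing down it reaches from about 0.4 to 0.875 m from the base axis. Payload 4.4 kg.
Tool frame: the origin (TCP) lies midway between the tips of the shut fingers; the grasp point (between the pads) lies 19 mm behind it; z points along the fingers, y is the line along which they close (so a half turn about z gives the same grasp; the last joint's range is limited). The gripper opens to 85 mm and grips with 20 to 120 N. Pads are 22 mm wide; open, the fingers measure 114 mm over their backs; the gripper's body (76 mm by 85 mm) begins 54 mm behind the grasp point. The pads swing forward as they close: fully open they stand 13 mm farther back than shut.
Start: joints at [-1.226, 0.628, 0.038, 1.517, -0.027, 0.996, -0.02], TCP at [0.26, 0.596, 0.231] pointing down, gripper open.
Joint ranges: [-3.06, 3.06], [-0.37, 2.12], [-1.25, 1.32], [0.18, 2.47], [-1.1, 4.24], [0.23, 1.98], [-2.94, 2.94]. Speed limits (rad/s): [2.57, 2.57, 3.14, 3.14, 3.14, 3.14, 3.14].

INTERFACE

Orientations are given as a unit quaternion [x, y, z, w].
In Python, from cell import sensors, imaging, manip gives the robot as it stands.
- The arm moves only by the shell command python3 -m creep 'ROWS'. ROWS is JSON, a list of rows, each a list of 3 entries, a list of its own where there are three numbers: the turn, a rotation vector about the tool's x, y, z each as a share of 360 degrees, from -1 to 1, then the shift along the tool's x, y, z each as a share of 200 mm, from -1 to 1, then the closure, from 0 (fully open) to 1 (shut). A call has 1 to 5 rows; each row is the pose to reach, as a shift and turn from the pose commanded when the call began, along the tool's axes at that moment, turning the shorter way round; what a row does not reach only later rows make up. A row lasts 1/10 s, in which the tool goes at most 50 mm and 8.59 degrees, less where a joint would pass 70% of its speed; a pose out of reach is approached as far as the arm can. A call with a number of a shift or a turn outside -1 to 1 is refused whole. A call with a gripper value outside its range is refused whole. The fingers move at their own pace and stop on an object; the grip force is fixed at half the most. Time passes only in rows, so rows that repeat a pose let the fingers close. It gives the time, the measured TCP pose, the force, the opening and the grip force at its end, in the units of the state.
- sensors.observe(): the state, without advancing time (a new reading comes with each control period).
- imaging.snapshot(name): name is "side" or "top" or "wrist"; returns the picture (480x640x3 uint8, red, green, blue); there is no depth.
- imaging.camera_model(name): a dict with "K" (3x3 intrinsics, pixels), "rvec" (rotation vector, rad) and "tvec" (3), from world to camera coordinates, as OpenCV has them; the wrist camera has in their place "T_tool_cam" (4x4, takes a point from camera to tool coordinates, whose origin is the TCP and whose axes are the flange's). Camera axes: x right, y down, z forward; pixel columns grow to the right and rows downward; lengths in m; the calibration is good to about 2 mm. The wrist camera is an equidistant fisheye: a pixel r from the principal point sees the ray r / f radians off the axis. A picture is of the moment at which its call begins: read the wrist's pose just before it. camera_model takes no time and is no camera call.
- manip.close_job(): hands the job in; it is judged then, once.
Trained networks look in the newest picture that a camera, given by its name, has taken for a name from the list of things; names that differ only in an ending like _2 or _b are one class to them, and where a whole thing is asked for, a point or a joint stands for the part that bears it (a point fixed in the world has none). Each returns a list of dicts, best first, with "score" (0 to 1); they miss things now and then, are a little off and sometimes report something else, mostly with a low value. They report only what shows in the picture. A call takes as long as a camera call. They do not tell look-alikes from the thing itself.
- imaging.boxes_of(camera, label): "extent" ([centre column, centre row, width, height] in pixels, round what is visible of it).
- imaging.regions_of(camera, label): "pixels" (480x640 bool, what is visible of it) and "extent" ([centre column, centre row, width, height] in pixels, round what is visible of it).
The state is a dict: "time_s": time; "q": joint angles; "dq": joint speeds; "joint_efforts": joint torques, N m; "tcp_pos": TCP position; "eef_rot": TCP orientation; "ft_force": force on the tool from outside, world axes, zero at the start; "moment": the same for the moment, N m; "finger_gap": finger opening in m; "grasp_force": force on a finger pad.
Only numpy, scipy, OpenCV 4.12 (cv2) and the standard library are available. Lean on these libraries where they do the work, as an engineer would, in place of code of your own. Each camera call takes 0.05 s, during which the arm holds its last target. There are 200 camera calls.

## Working session

There is one attempt and no reset: what is moved stays moved. The work goes in short steps, Python scripts to look and compute and a shell command to move; the robot and the scene stay as the last step left them, time stands still between calls to the robot, and variables do not carry over. Pictures are saved under pics/ and viewed, at most 10 in all, crops included, and the job is handed in when it is done.

```bash
ls; mkdir -p pics; python3 - <<'E'
from cell import sensors, imaging, manip
import cv2,numpy as np
s=sensors.observe(); print({k:np.round(v,3).tolist() for k,v in s.items()})
for n in ["side","top","wrist"]:
    im=imaging.snapshot(n); cv2.imwrite(f"pics/{n}0.png",im[:,:,::-1]); m=imaging.camera_model(n); print(n,{k:np.round(v,4).tolist() for k,v in m.items()})
for l in ["spacer_large","spacer_medium","spacer_small","pivot","spindle","tub","screwdriver","parts_tray"]:
    print(l,[(round(b["score"],2),np.round(b["extent"]).tolist()) for b in imaging.boxes_of("top",l)][:6])
E
```

```text
pics
{'time_s': 0.0, 'q': [-1.226, 0.629, 0.038, 1.518, -0.027, 0.996, -0.02], 'dq': [-0.001, 0.001, -0.001, 0.0, -0.0, -0.001, 0.001], 'joint_efforts': [-0.0, -56.341, 1.226, -19.345, 0.011, 0.011, -0.0], 'tcp_pos': [0.259, 0.595, 0.23], 'eef_rot': [0.204, 0.979, -0.001, -0.0], 'ft_force': [0.507, 0.23, 0.379], 'moment': [-0.035, -0.014, -0.048], 'grasp_force': 0.0, 'finger_gap': 0.085}
side {'K': [[514.1991, 0.0, 316.7341], [0.0, 514.1991, 238.7917], [0.0, 0.0, 1.0]], 'rvec': [2.1023, -0.4167, 0.1977], 'tvec': [-0.5305, 0.187, 0.8487]}
top {'K': [[562.6382, 0.0, 330.3857], [0.0, 562.6382, 237.4181], [0.0, 0.0, 1.0]], 'rvec': [2.1434, -2.1676, 0.1434], 'tvec': [-0.0043, 0.568, 1.284]}
wrist {'K': [[371.6483, 0.0, 318.5909], [0.0, 371.6483, 245.2289], [0.0, 0.0, 1.0]], 'T_tool_cam': [[0.0001, -0.9547, -0.2976, 0.0758], [1.0, -0.0, 0.0006, 0.0001], [-0.0006, -0.2976, 0.9547, -0.1422], [0.0, 0.0, 0.0, 1.0]]}
spacer_large [(0.65, [378.0, 220.0, 25.0, 24.0])]
spacer_medium [(0.74, [441.0, 335.0, 24.0, 20.0]), (0.7, [480.0, 285.0, 22.0, 21.0]), (0.65, [438.0, 293.0, 21.0, 16.0]), (0.64, [398.0, 296.0, 25.0, 20.0]), (0.52, [300.0, 264.0, 66.0, 68.0])]
spacer_small [(0.5, [354.0, 271.0, 18.0, 16.0])]
pivot [(0.87, [298.0, 265.0, 69.0, 68.0])]
spindle [(0.48, [298.0, 264.0, 9.0, 12.0])]
tub [(0.84, [170.0, 182.0, 55.0, 55.0])]
screwdriver [(0.64, [310.0, 146.0, 17.0, 41.0])]
parts_tray [(0.9, [466.0, 200.0, 55.0, 45.0])]
```

View pics/top0.png

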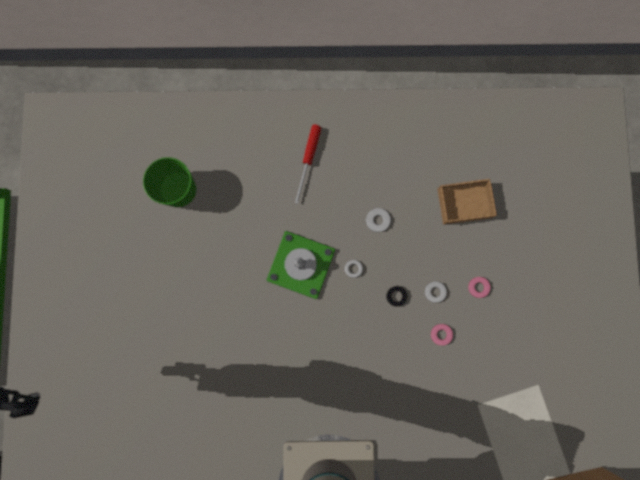

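View pics/side0.png

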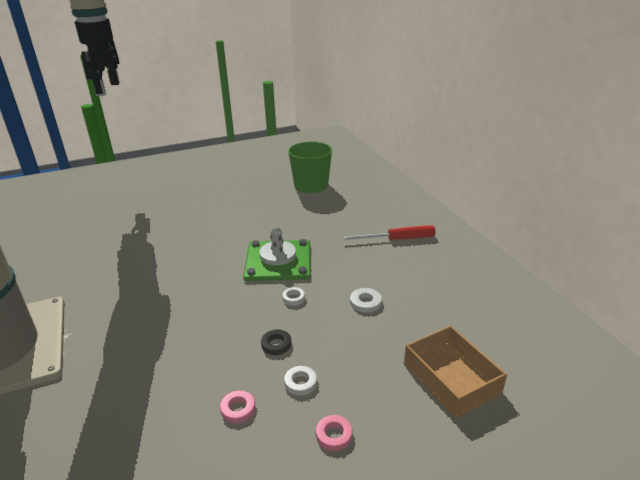

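```bash
cat > h.py <<'E'
from cell import sensors, imaging, manip
import cv2, numpy as np
from scipy.spatial.transform import Rotation as Ro
def ray(cam, px, s=None):
    """world origin and direction of a pixel's ray"""
    m=imaging.camera_model(cam); K=np.array(m["K"]); a=(np.array(px,float)-K[:2,2])/K[0,0]
    if cam=="wrist":
        r=np.hypot(*a); d=np.array([*(a*np.sinc(0) if r<1e-9 else a/r*np.sin(r)),np.cos(r)])
        T=np.array(m["T_tool_cam"]); R=Ro.from_quat(s["eef_rot"]).as_matrix()
        return np.array(s["tcp_pos"])+R@T[:3,3], R@T[:3,:3]@d
    R=cv2.Rodrigues(np.array(m["rvec"]))[0]; return -R.T@np.array(m["tvec"]).ravel(), R.T@np.array([*a,1])
def onplane(cam,px,z,s=None):
    o,d=ray(cam,px,s); return (o+d*(z-o[2])/d[2])[:2]
def look(label=None,name=None,n=5):
    """wrist picture + state"""
    s=sensors.observe(); im=imaging.snapshot("wrist")
    if name: cv2.imwrite(f"pics/{name}.png",im[:,:,::-1])
    return s,im
def outline(cam,mask,z,s=None):
    """circle fitted on the world plane z to the mask's outer contour"""
    c=max(cv2.findContours(mask.astype(np.uint8),cv2.RETR_EXTERNAL,cv2.CHAIN_APPROX_NONE)[0],key=len)[:,0]
    p=np.array([onplane(cam,q,z,s) for q in c]); A=np.c_[2*p,np.ones(len(p))]
    x=np.linalg.lstsq(A,(p**2).sum(1),rcond=None)[0]; return x[:2],2*np.sqrt(x[2]+x[:2]@x[:2])
def go(xyz,yaw=None):
    """shift (share of 200 mm) and turn (share of 360 deg) to reach xyz with tool y at angle yaw in world"""
    s=sensors.observe(); R=Ro.from_quat(s["eef_rot"]).as_matrix(); d=R.T@(np.array(xyz)-s["tcp_pos"])
    print("tcp",np.round(s["tcp_pos"],4),"shift",np.round(d/.2,4),"t",round(s["time_s"],2),end=" ")
    if yaw is not None:
        y=np.array([np.cos(yaw),np.sin(yaw),0]); G=np.c_[np.cross(y,[0,0,-1]),y,[0,0,-1]]
        print("turn",np.round(Ro.from_matrix(R.T@G).as_rotvec()/2/np.pi,4),end="")
    print()
E
python3 - <<'E'
from h import *
imaging.snapshot("top")
for l in ["spacer_large","spacer_medium","spacer_small","pivot"]:
    for b in imaging.regions_of("top",l)[:5]:
        print(l,round(b["score"],2),b["extent"][:2],*outline("top",b["pixels"],.012))
for n,z in [((301,264),.03)]: print(onplane("top",n,z))
im=cv2.imread("pics/top0.png")[190:350,260:500]; cv2.imwrite("pics/crop.png",cv2.resize(im,None,fx=3.3,fy=3.3,interpolation=cv2.INTER_CUBIC))
E
```

```text
spacer_large 0.77 [379.1, 219.9] [ 0.61230294 -0.12542338] 0.05578683891223395
spacer_medium 0.75 [397.4, 294.9] [ 0.42968895 -0.16500482] 0.04694086044855837
spacer_medium 0.56 [479.2, 284.6] [ 0.44818    -0.36018761] 0.0479360139558295
spacer_medium 0.52 [437.4, 293.3] [ 0.43821128 -0.25695692] 0.046588772715163616
spacer_medium 0.51 [440.1, 334.5] [ 0.33975601 -0.26795391] 0.04845575250284745
spacer_small 0.53 [355.4, 269.5] [ 0.49674067 -0.06365291] 0.03985347869115825
pivot 0.64 [299.9, 263.7] [0.50672791 0.06145544] 0.14547370411038116
[0.50674926 0.05893918]
```

View pics/crop.png

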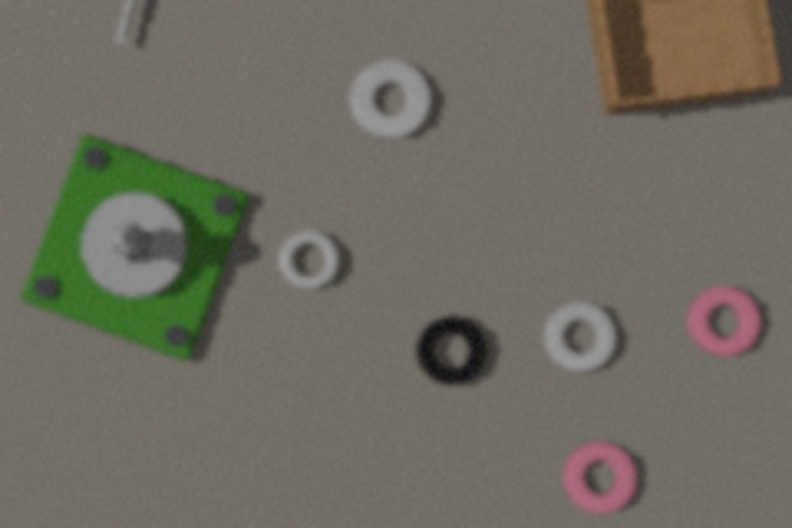

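Candidates (top picture): large = silver (379,220); small = silver (355,269); medium-like: silver (437,293), black (397,295), pink (480,285) and pink (441,334). Per the description I take the silver one at (437,293). The crop confirms this.

```bash
python3 -c "
from h import *
go([.507,.06,.23],0)"
```

```text
tcp [0.2596 0.5959 0.2313] shift [-2.2044 -1.9625  0.0066] t 0.8 turn [ 0.     -0.      0.1846]
```

```bash
python3 -m creep '[[[0,0,0.119],[-0.93,-0.83,0],0],[[0,0,0.119],[-0.93,-0.83,0],0],[[0,0,0.119],[-0.93,-0.83,0],0],[[0,0,0.119],[-0.93,-0.83,0],0],[[0,0,0.119],[-0.93,-0.83,0],0]]'; python3 -c "
from h import *
go([.507,.06,.23],0)"
```

```text
time_s: 1.3
tcp_pos: [0.3645, 0.3677, 0.2316]
eef_rot: [0.55, 0.835, 0.0, 0.0]
ft_force: [1.4, 0.4, -0.1]
finger_gap: 0.0857
grasp_force: 0.0
tcp [0.3645 0.3677 0.2316] shift [-1.6949  0.0467  0.0076] t 1.3 turn [ 0.0001 -0.0001  0.0647]
```

```bash
python3 -m creep '[[[0,0,0.065],[-0.25,0.007,0],0],[[0,0,0.065],[-0.5,0.014,0],0],[[0,0,0.065],[-0.75,0.02,0],0],[[0,0,0.065],[-1,0.028,0],0]]'; python3 -c "
from h import *
go([.507,.06,.23],0)"
```

```text
time_s: 1.7
tcp_pos: [0.4496, 0.187, 0.2316]
eef_rot: [0.706, 0.708, 0.0, 0.0]
ft_force: [1.0, 0.0, -0.8]
finger_gap: 0.0851
grasp_force: 0.0
tcp [0.4496 0.187  0.2316] shift [-0.6354  0.2855  0.0081] t 1.7 turn [ 0.0001 -0.0001  0.0003]
```

```bash
python3 -m creep '[[[0,0,0],[-0.22,0.1,0.05],0],[[0,0,0],[-0.44,0.19,0.1],0],[[0,0,0],[-0.635,0.285,0.16],0],[[0,0,0],[-0.635,0.285,0.16],0],[[0,0,0],[-0.635,0.285,0.16],0]]'; python3 - <<'E'
from h import *
s,im=look(name="w1")
print(s["tcp_pos"],s["ft_force"])
for l,z in [("spindle",.083),("pivot",.012)]:
  for b in imaging.regions_of("wrist",l)[:3]: print(l,b["score"],b["extent"],outline("wrist",b["pixels"],z,s))
E
```

```text
time_s: 2.2
tcp_pos: [0.5067, 0.0605, 0.1991]
eef_rot: [0.707, 0.707, -0.0, -0.0]
ft_force: [-0.2, 0.8, 0.3]
finger_gap: 0.0852
grasp_force: 0.0
[0.50665941 0.06053256 0.19909818] [-0.22480469  0.79715996  0.27697653]
spindle 0.83 [322.3, 227.9, 29.4, 42.2] (array([0.50900963, 0.06798366]), np.float64(0.024373183665451163))
pivot 0.75 [322.6, 211.2, 179.2, 170.3] (array([0.50935448, 0.06271426]), np.float64(0.14650501824173687))
```

View pics/w1.png

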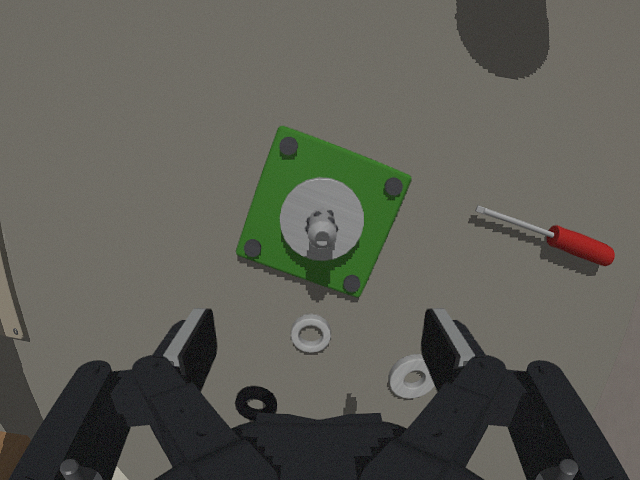

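```bash
python3 - <<'E'
from h import *
s=sensors.observe(); im=cv2.imread("pics/w1.png")
g=((im[:,:,1]>im[:,:,2].astype(int)+40)).astype(np.uint8)
c=max(cv2.findContours(g,cv2.RETR_EXTERNAL,cv2.CHAIN_APPROX_NONE)[0],key=len)[:,0]
p=np.array([onplane("wrist",q,.012,s) for q in c]); print("plate",cv2.minAreaRect((p*1000).astype(np.float32)))
for px in [(321,238),(322,237)]: print(onplane("wrist",px,.083,s))
k=imaging.camera_model("wrist")
x=im[205:265,285:360]; cv2.imwrite("pics/w1c.png",cv2.resize(x,None,fx=10,fy=10,interpolation=cv2.INTER_NEAREST))
print("small",onplane("wrist",(311,333),.012,s))
go([.612,-.125,.13])
E
```

```text
plate ((509.072509765625, 66.12593078613281), (127.23644256591797, 127.40401458740234), 69.6705551147461)
[0.50824832 0.06469814]
[0.50896609 0.0654563 ]
small [ 0.4996058  -0.05677926]
tcp [0.5062 0.0635 0.1995] shift [-0.9461  0.523   0.3464] t 2.35
```

View pics/w1c.png

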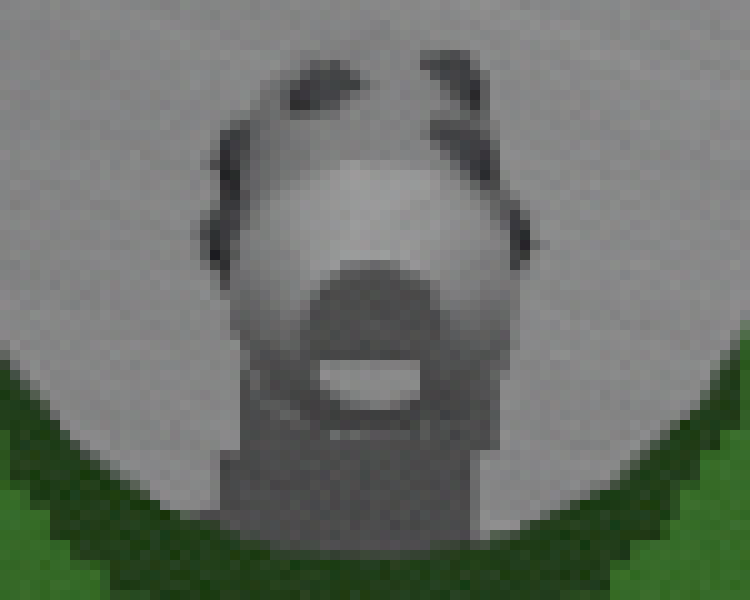

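```bash
python3 -c "
from h import *
for i in range(6):
    s=sensors.observe(); print(s['time_s'],np.round(s['tcp_pos'],4),np.round(s['q'],4),np.abs(s['dq']).max().round(4)); imaging.snapshot('wrist')
"
```

```text
2.35 [0.5062 0.0635 0.1995] [-0.4258  0.4954  0.358   1.9457 -0.2503  0.7431  0.0847] 0.0111
2.4 [0.5062 0.0635 0.1995] [-0.4261  0.4953  0.3582  1.9457 -0.2501  0.7431  0.0847] 0.0048
2.45 [0.5063 0.0634 0.1995] [-0.4262  0.4953  0.3584  1.9457 -0.2501  0.743   0.0848] 0.0049
2.5 [0.5063 0.0633 0.1996] [-0.4261  0.4953  0.3586  1.9457 -0.25    0.743   0.0849] 0.0049
2.55 [0.5064 0.063  0.1995] [-0.4258  0.4953  0.3589  1.9457 -0.25    0.7429  0.0849] 0.0063
2.6 [0.5064 0.0628 0.1995] [-0.4255  0.4955  0.3591  1.9457 -0.25    0.7429  0.0849] 0.0053
```

```bash
python3 -m creep '[[[0,0,0],[-0.2,0.11,0.07],0],[[0,0,0],[-0.4,0.22,0.14],0],[[0,0,0],[-0.6,0.33,0.21],0],[[0,0,0],[-0.78,0.43,0.28],0],[[0,0,0],[-0.93,0.52,0.345],0]]' >/dev/null;python3 -m creep '[[[0,0,0],[0,0,0],0],[[0,0,0],[0,0,0],0],[[0,0,0],[0,0,0],0]]' ; python3 - <<'E'
from h import *
s,im=look(name="w2")
print(s["tcp_pos"],s["dq"].max() if hasattr(s["dq"],"max") else max(s["dq"]))
for b in imaging.regions_of("wrist","spacer_large")[:3]:
    print(b["score"],b["extent"],outline("wrist",b["pixels"],.010,s))
go([.612,-.125,.05],0)
# and the tip, remeasured from the first picture
s["tcp_pos"]=[.50666,.06053,.1991]; print("tip",onplane("wrist",(322,238.6),.083,s))
E
```

```text
time_s: 3.45
tcp_pos: [0.611, -0.122, 0.1304]
eef_rot: [0.705, 0.709, 0.0, -0.001]
ft_force: [-1.3, 0.1, -0.1]
finger_gap: 0.0856
grasp_force: 0.0
[ 0.6109861  -0.12200804  0.13039806] 0.00175625547234449
0.92 [324.2, 240.9, 74.9, 72.9] (array([ 0.61545922, -0.12396892]), np.float64(0.05665401517409034))
tcp [ 0.6112 -0.1219  0.1308] shift [-0.0161  0.0038  0.404 ] t 3.55 turn [ 0.     -0.0002  0.001 ]
tip [0.50939193 0.06145119]
```

View pics/w2.png

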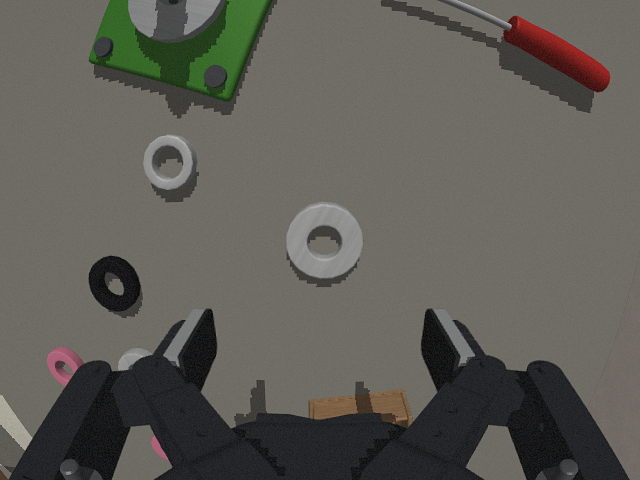

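```bash
python3 -m creep '[[[0,0,-0.001],[-0.011,0.019,0.2],0],[[0,0,0],[-0.011,0.019,0.4],0],[[0,0,0],[-0.011,0.019,0.5],0],[[0,0,0],[-0.011,0.019,0.5],0],[[0,0,0],[-0.011,0.019,0.5],0]]' ; python3 -m creep '[[[0,0,0],[0,0,0.07],0],[[0,0,0],[0,0,0.14],0],[[0,0,0],[0,0,0.14],0],[[0,0,0],[0,0,0.14],0]]'; python3 -c "
from h import *
go([.615,-.124,.001],0)"
```

```text
time_s: 4.05
tcp_pos: [0.6154, -0.1253, 0.0311]
eef_rot: [0.705, 0.709, 0.0, 0.0]
ft_force: [0.3, -0.5, 0.9]
finger_gap: 0.0856
grasp_force: 0.0
time_s: 4.45
tcp_pos: [0.6147, -0.126, 0.0019]
eef_rot: [0.706, 0.708, -0.0, -0.0]
ft_force: [0.4, -0.1, 0.8]
finger_gap: 0.0856
grasp_force: 0.0
tcp [ 0.6147 -0.126   0.0019] shift [0.0098 0.0014 0.0047] t 4.45 turn [-0.0001 -0.      0.0006]
```

```bash
python3 -m creep '[[[0,0,0],[0.008,0,0.005],0],[[0,0,0],[0.008,0,0.005],0],[[0,0,0],[0.008,0,0.005],1],[[0,0,0],[0.008,0,0.005],1],[[0,0,0],[0.008,0,0.005],1]]' ; python3 -m creep '[[[0,0,0],[0,0,0],1],[[0,0,0],[0,0,0],1],[[0,0,0],[0,0,0],1],[[0,0,0],[0,0,0],1]]'; python3 -c "
from h import *
s,im=look(name='w3')
go([.615,-.124,.12],0)"
```

```text
time_s: 4.95
tcp_pos: [0.6153, -0.1245, 0.0024]
eef_rot: [0.706, 0.709, 0.0, 0.0]
ft_force: [-2.1, 1.2, 7.4]
finger_gap: 0.0545
grasp_force: 61.6
time_s: 5.35
tcp_pos: [0.6152, -0.1245, 0.0024]
eef_rot: [0.706, 0.709, 0.0, 0.0]
ft_force: [-1.6, 1.5, 7.0]
finger_gap: 0.0546
grasp_force: 61.6
tcp [ 0.6152 -0.1245  0.0024] shift [ 0.0025 -0.0008 -0.5879] t 5.4 turn [ 0.0001 -0.      0.0006]
```

View pics/w3.png

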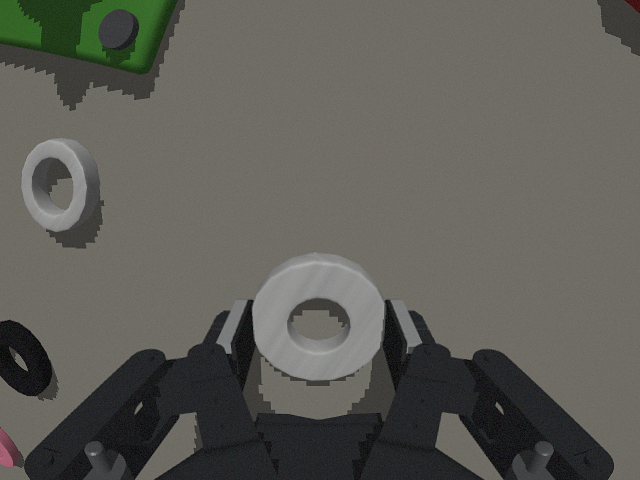

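```bash
python3 -m creep '[[[0,0,0],[0,0,0],0.2],[[0,0,0],[0,0,0],0.2],[[0,0,0],[0,0,-0.01],0.2],[[0,0,0],[0,0,-0.01],0.2],[[0,0,0],[0,0,-0.01],0.2]]' ; python3 -m creep '[[[0,0,0],[0,0,0],1],[[0,0,0],[0,0,0],1],[[0,0,0],[0,0,0],1],[[0,0,0],[0,0,0],1]]'; python3 -m creep '[[[0,0,0],[0,0,-0.1],1],[[0,0,0],[0,0,-0.3],1],[[0,0,0],[0,0,-0.5],1],[[0,0,0],[0,0,-0.65],1],[[0,0,0],[0,0,-0.65],1]]'; python3 -c "
from h import *
go([.509,.0615,.13],0)"
```

```text
time_s: 5.9
tcp_pos: [0.6151, -0.1244, 0.0033]
eef_rot: [0.706, 0.708, -0.0, 0.0]
ft_force: [0.8, -0.7, -0.2]
finger_gap: 0.0683
grasp_force: 0.0
time_s: 6.3
tcp_pos: [0.6151, -0.1244, 0.0042]
eef_rot: [0.706, 0.709, 0.0, 0.0]
ft_force: [-2.2, 0.6, 6.8]
finger_gap: 0.054
grasp_force: 61.5
time_s: 6.8
tcp_pos: [0.618, -0.1254, 0.1378]
eef_rot: [0.706, 0.708, 0.002, 0.004]
ft_force: [0.0, -0.5, -0.5]
finger_gap: 0.0541
grasp_force: 63.5
tcp [ 0.618  -0.1254  0.1378] shift [ 0.9365 -0.5418  0.033 ] t 6.8 turn [0.0013 0.0003 0.0006]
```

```bash
python3 -m creep '[[[0,0,0],[0.2,-0.11,0],1],[[0,0,0],[0.4,-0.23,0],1],[[0,0,0],[0.6,-0.34,0],1],[[0,0,0],[0.79,-0.45,0],1],[[0,0,0],[0.935,-0.535,0],1]]' >/dev/null;python3 -m creep '[[[0,0,0],[0,0,0],1],[[0,0,0],[0,0,0],1],[[0,0,0],[0,0,0],1],[[0,0,0],[0,0,0],1]]' ; python3 - <<'E'
from h import *
go([.509,.0615,.13],0)
s,im=look(name="w4")
c=im[230:420,220:420,::-1]; cv2.imwrite("pics/w4c.png",cv2.resize(c,None,fx=3,fy=3,interpolation=cv2.INTER_CUBIC))
E
```

```text
time_s: 7.7
tcp_pos: [0.5078, 0.0607, 0.1331]
eef_rot: [0.707, 0.708, -0.0, 0.0]
ft_force: [0.6, -0.9, -0.7]
finger_gap: 0.054
grasp_force: 63.6
tcp [0.5078 0.0607 0.1331] shift [0.004  0.0058 0.0153] t 7.7 turn [0.     0.0001 0.0002]
```

View pics/w4c.png

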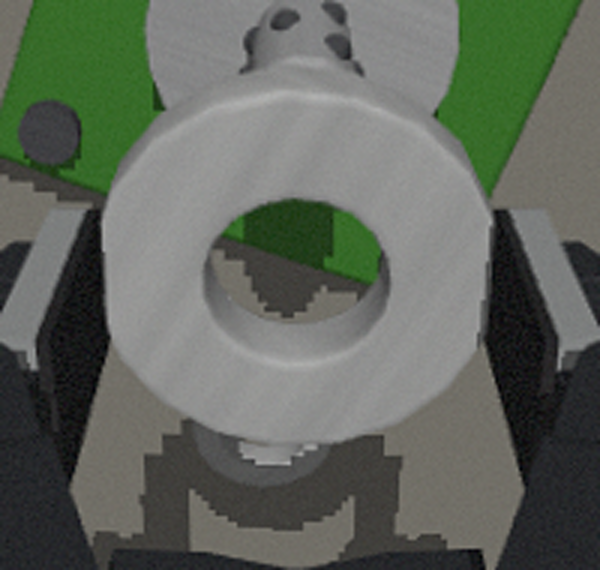

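```bash
python3 - <<'E'
from h import *
s=sensors.observe()
for r in (322,324.3,326): print(onplane("wrist",(319,r),s["tcp_pos"][2]+.0078,s)-s["tcp_pos"][:2], end=" ")
o,d=ray("wrist",(321.7,255),s); print(onplane("wrist",(321.7,255),.074,s))
go([.5095,.0615,.13],0)
E
```

```text
[0.00034542 0.00116857] [3.47848253e-04 7.50649661e-05] [ 0.00034966 -0.0007381 ] [0.50977246 0.06834062]
tcp [0.5077 0.0608 0.1331] shift [0.0035 0.0088 0.0154] t 7.75 turn [0.     0.0001 0.0003]
```

```bash
python3 -m creep '[[[0,0,0],[0.003,0.008,0.1],1],[[0,0,0],[0.003,0.008,0.2],1],[[0,0,0],[0.003,0.008,0.2],1],[[0,0,0],[0.003,0.008,0.2],1]]'; python3 -m creep '[[[0,0,0],[0,0,0.03],1],[[0,0,0],[0,0,0.06],1],[[0,0,0],[0,0,0.06],1]]';python3 -m creep '[[[0,0,0],[0,0,0.02],1],[[0,0,0],[0,0,0.04],1],[[0,0,0],[0,0,0.04],1]]'
```

```text
time_s: 8.15
tcp_pos: [0.509, 0.062, 0.0933]
eef_rot: [0.706, 0.708, -0.0, -0.0]
ft_force: [1.0, 0.2, -0.6]
finger_gap: 0.054
grasp_force: 63.6
time_s: 8.45
tcp_pos: [0.5086, 0.0628, 0.081]
eef_rot: [0.706, 0.708, -0.0, -0.0]
ft_force: [0.0, -0.1, -1.1]
finger_gap: 0.054
grasp_force: 63.6
time_s: 8.75
tcp_pos: [0.5086, 0.0628, 0.0728]
eef_rot: [0.706, 0.708, -0.0, -0.0]
ft_force: [0.5, 0.1, -0.8]
finger_gap: 0.0539
grasp_force: 63.6
```

```bash
python3 -m creep '[[[0,0,0],[-0.004,0.003,0.015],1],[[0,0,0],[-0.004,0.003,0.03],1],[[0,0,0],[-0.004,0.003,0.03],1]]';python3 -m creep '[[[0,0,0],[0,0,0.02],1],[[0,0,0],[0,0,0.04],1],[[0,0,0],[0,0,0.04],1]]'; python3 -m creep '[[[0,0,0],[0,0,0.015],1],[[0,0,0],[0,0,0.03],1],[[0,0,0],[0,0,0.03],1]]'
```

```text
time_s: 9.05
tcp_pos: [0.5093, 0.0619, 0.067]
eef_rot: [0.706, 0.708, -0.0, -0.0]
ft_force: [-0.1, 0.0, -0.6]
finger_gap: 0.0539
grasp_force: 63.6
time_s: 9.35
tcp_pos: [0.5094, 0.0619, 0.0587]
eef_rot: [0.706, 0.708, -0.0, -0.0]
ft_force: [0.3, 0.8, -3.9]
finger_gap: 0.054
grasp_force: 63.6
time_s: 9.65
tcp_pos: [0.5089, 0.0621, 0.0527]
eef_rot: [0.706, 0.709, -0.0, -0.0]
ft_force: [-0.4, 0.4, -3.1]
finger_gap: 0.0536
grasp_force: 63.7
```

```bash
for i in 1 ; do python3 -m creep '[[[0,0,0],[0,0,0.015],1],[[0,0,0],[0,0,0.02],1]]'; python3 -m creep '[[[0,0,0],[0,0,0.01],1],[[0,0,0],[0,0,0.015],1]]'; python3 -m creep '[[[0,0,0],[0,0,0.01],1],[[0,0,0],[0,0,0.01],1]]'; done
```

```text
time_s: 9.85
tcp_pos: [0.5092, 0.0621, 0.0491]
eef_rot: [0.706, 0.709, -0.0, -0.0]
ft_force: [-1.4, 1.2, 2.1]
finger_gap: 0.0537
grasp_force: 64.2
time_s: 10.05
tcp_pos: [0.5092, 0.0621, 0.0461]
eef_rot: [0.706, 0.709, -0.0, -0.0]
ft_force: [-2.0, 0.2, 1.7]
finger_gap: 0.0539
grasp_force: 64.2
time_s: 10.25
tcp_pos: [0.5092, 0.062, 0.0439]
eef_rot: [0.706, 0.708, -0.0, -0.0]
ft_force: [-1.7, 0.4, -2.6]
finger_gap: 0.0539
grasp_force: 63.8
```

```bash
python3 -m creep '[[[0,0,0],[0,0,0.01],1],[[0,0,0],[0,0,0.01],1]]'; python3 -m creep '[[[0,0,0],[0,0,0.01],1],[[0,0,0],[0,0,0.01],1]]';python3 -m creep '[[[0,0,0],[0,0,0.01],1],[[0,0,0],[0,0,0.01],1]]'
```

```text
time_s: 10.45
tcp_pos: [0.5092, 0.062, 0.0419]
eef_rot: [0.706, 0.709, -0.0, -0.0]
ft_force: [-1.7, 0.7, -1.9]
finger_gap: 0.0537
grasp_force: 63.8
time_s: 10.65
tcp_pos: [0.5095, 0.062, 0.04]
eef_rot: [0.706, 0.708, -0.0, -0.0]
ft_force: [-2.1, 0.6, -3.4]
finger_gap: 0.0542
grasp_force: 63.7
time_s: 10.85
tcp_pos: [0.5097, 0.0619, 0.0381]
eef_rot: [0.706, 0.708, 0.0, 0.0]
ft_force: [-1.9, 0.2, -1.4]
finger_gap: 0.0539
grasp_force: 63.8
```

```bash
python3 -m creep '[[[0,0,0],[0,0,0.01],1],[[0,0,0],[0,0,0.01],1]]'; python3 -m creep '[[[0,0,0],[0,0,0.01],1],[[0,0,0],[0,0,0.01],1]]';python3 -m creep '[[[0,0,0],[0,0,0.01],1],[[0,0,0],[0,0,0.01],1]]'
```

```text
time_s: 11.05
tcp_pos: [0.5097, 0.0619, 0.0361]
eef_rot: [0.706, 0.708, 0.0, 0.0]
ft_force: [-0.6, 0.6, -0.8]
finger_gap: 0.0541
grasp_force: 63.8
time_s: 11.25
tcp_pos: [0.5097, 0.0619, 0.0341]
eef_rot: [0.706, 0.708, 0.0, 0.0]
ft_force: [-1.1, 0.7, -1.9]
finger_gap: 0.0539
grasp_force: 63.9
time_s: 11.45
tcp_pos: [0.5098, 0.0619, 0.0325]
eef_rot: [0.706, 0.708, 0.0, 0.0]
ft_force: [-1.4, -0.1, 3.1]
finger_gap: 0.0539
grasp_force: 64.3
```

```bash
python3 -m creep '[[[0,0,0],[0,0,0.005],1],[[0,0,0],[0,0,0.005],1]]'; python3 -m creep '[[[0,0,0],[0,0,0.005],1],[[0,0,0],[0,0,0.005],1]]'
```

```text
time_s: 11.65
tcp_pos: [0.5097, 0.0619, 0.0324]
eef_rot: [0.706, 0.708, 0.0, 0.0]
ft_force: [-2.6, -0.1, 12.8]
finger_gap: 0.0541
grasp_force: 65.6
time_s: 11.85
tcp_pos: [0.5098, 0.0619, 0.0323]
eef_rot: [0.706, 0.708, 0.001, 0.0]
ft_force: [-5.3, 0.5, 21.4]
finger_gap: 0.0537
grasp_force: 66.8
```

```bash
python3 -m creep '[[[0,0,0],[0,0,0.003],1],[[0,0,0],[0,0,0.003],1],[[0,0,0],[0,0,0.003],1],[[0,0,0],[0,0,0.003],1]]';python3 -m creep '[[[0,0,0],[0,0,0],1],[[0,0,0],[0,0,0],1],[[0,0,0],[0,0,0],1],[[0,0,0],[0,0,0],1],[[0,0,0],[0,0,0],1]]'
```

```text
time_s: 12.25
tcp_pos: [0.5098, 0.0619, 0.0322]
eef_rot: [0.706, 0.708, 0.001, 0.0]
ft_force: [-5.2, -0.7, 29.3]
finger_gap: 0.0542
grasp_force: 67.5
time_s: 12.75
tcp_pos: [0.5098, 0.0619, 0.0322]
eef_rot: [0.706, 0.708, 0.001, 0.0]
ft_force: [-6.6, 0.3, 28.1]
finger_gap: 0.0535
grasp_force: 67.5
```

```bash
python3 -m creep '[[[0,0,0],[0,0,-0.016],1],[[0,0,0],[0,0,-0.016],1],[[0,0,0],[0,0,-0.016],0.2],[[0,0,0],[0,0,-0.016],0.2],[[0,0,0],[0,0,-0.016],0.2]]'; python3 -m creep '[[[0,0,0],[0,0,-0.02],0.1],[[0,0,0],[0,0,-0.1],0],[[0,0,0],[0,0,-0.3],0],[[0,0,0],[0,0,-0.5],0]]';  python3 -m creep '[[[0,0,0],[-0.23,-0.05,0],0],[[0,0,0],[-0.46,-0.1,0],0],[[0,0,0],[-0.69,-0.15,0],0],[[0,0,0],[-0.92,-0.2,0],0]]'; python3 -c "
from h import *
go([.441,-.2555,.13],0)"
```

```text
time_s: 13.25
tcp_pos: [0.5099, 0.062, 0.0326]
eef_rot: [0.706, 0.708, 0.0, 0.0]
ft_force: [0.2, 0.3, 0.7]
finger_gap: 0.0682
grasp_force: 0.0
time_s: 13.65
tcp_pos: [0.5089, 0.0617, 0.1336]
eef_rot: [0.706, 0.708, -0.001, -0.0]
ft_force: [1.0, -0.4, 0.7]
finger_gap: 0.0856
grasp_force: 0.0
time_s: 14.05
tcp_pos: [0.4699, -0.1237, 0.1333]
eef_rot: [0.705, 0.709, 0.0, 0.0]
ft_force: [0.8, 0.5, -0.1]
finger_gap: 0.0851
grasp_force: 0.0
tcp [ 0.4699 -0.1237  0.1333] shift [-0.6584 -0.1478  0.0166] t 14.05 turn [0.0001 0.     0.0008]
```

```bash
python3 -m creep '[[[0,0,0],[-0.23,-0.05,0.015],0],[[0,0,0],[-0.45,-0.1,0.015],0],[[0,0,0],[-0.655,-0.147,0.015],0],[[0,0,0],[-0.655,-0.147,0.015],0],[[0,0,0],[-0.655,-0.147,0.015],0]]'>/dev/null; python3 -m creep '[[[0,0,0],[0,0,0],0],[[0,0,0],[0,0,0],0]]'; python3 - <<'E'
from h import *
s,im=look(name="w5")
print(s["tcp_pos"])
for b in imaging.regions_of("wrist","spacer_medium")[:5]:
    p,D=outline("wrist",b["pixels"],.010,s); print(round(b["score"],2),b["extent"],p,D,"rgb",im[b["pixels"]].mean(0).round())
    if abs(im[b["pixels"]].mean(0).ptp() if hasattr(np.ndarray,'ptp') else np.ptp(im[b["pixels"]].mean(0)))<15 and im[b["pixels"]].mean()>110: go([*p,.035],0)
E
```

```text
time_s: 14.75
tcp_pos: [0.4419, -0.2516, 0.1298]
eef_rot: [0.705, 0.709, 0.0, -0.0]
ft_force: [0.1, 0.1, 0.0]
finger_gap: 0.0855
grasp_force: 0.0
[ 0.44188238 -0.25156247  0.12984443]
0.93 [328.9, 361.2, 57.8, 54.2] [ 0.45082762 -0.35933042] 0.053015952497753385 rgb [163.  97. 115.]Traceback (most recent call last):
  File "<stdin>", line 6, in <module>
AttributeError: `ptp` was removed from the ndarray class in NumPy 2.0. Use np.ptp(arr, ...) instead.
```

```bash
python3 - <<'E'
from h import *
s,im=look()
print(s["tcp_pos"])
for b in imaging.regions_of("wrist","spacer_medium")[:5]:
    p,D=outline("wrist",b["pixels"],.010,s); m=im[b["pixels"]].mean(0); print(round(b["score"],2),b["extent"],p,D,m.round())
    if np.ptp(m)<15 and m.mean()>110: go([*p,.035],0)
E
```

```text
[ 0.44183666 -0.25189731  0.12986838]
0.97 [317.1, 242.0, 67.9, 64.3] [ 0.44103247 -0.25635377] 0.04964550031111419 [145. 145. 144.]
tcp [ 0.4417 -0.2524  0.1299] shift [-0.02   -0.0034  0.4745] t 14.95 turn [-0.     -0.      0.0009]
0.77 [192.2, 257.6, 58.5, 64.9] [ 0.34243092 -0.26690927] 0.05020247462403661 [165.  97. 115.]
0.69 [305.6, 120.3, 68.0, 66.1] [ 0.4323434  -0.16490152] 0.048825972703863546 [30. 30. 31.]
0.56 [329.5, 359.5, 52.4, 49.2] [ 0.45076204 -0.35902071] 0.051497923779535784 [167.  98. 117.]
```

```bash
python3 -m creep '[[[0,0,-0.001],[-0.018,-0.003,0.2],0],[[0,0,-0.001],[-0.018,-0.003,0.4],0],[[0,0,-0.001],[-0.018,-0.003,0.5],0],[[0,0,-0.001],[-0.018,-0.003,0.5],0],[[0,0,-0.001],[-0.018,-0.003,0.5],0.15]]' ; python3 -m creep '[[[0,0,0],[0,0,0.06],0.15],[[0,0,0],[0,0,0.125],0.15],[[0,0,0],[0,0,0.125],0.15],[[0,0,0],[0,0,0.125],0.15]]'; python3 -c "
from h import *
go([.441,-.2564,.004],0)"
```

```text
time_s: 15.45
tcp_pos: [0.4409, -0.2568, 0.0301]
eef_rot: [0.703, 0.711, -0.0, -0.0]
ft_force: [0.9, -0.1, 1.1]
finger_gap: 0.0737
grasp_force: 0.0
time_s: 15.85
tcp_pos: [0.4406, -0.2568, 0.0047]
eef_rot: [0.704, 0.711, -0.0, -0.0]
ft_force: [0.3, -0.0, 0.5]
finger_gap: 0.0724
grasp_force: 0.0
tcp [ 0.4406 -0.2568  0.0047] shift [0.0017 0.0023 0.0035] t 15.85 turn [-0.0001 -0.0001  0.0016]
```

Close, lift, carry to the spindle.

```bash
python3 -m creep '[[[0,0,0],[0.002,0.002,0],1],[[0,0,0],[0.002,0.002,0],1],[[0,0,0],[0.002,0.002,0],1],[[0,0,0],[0.002,0.002,0],1],[[0,0,0],[0.002,0.002,0],1]]';  python3 -m creep '[[[0,0,0],[0,0,-0.1],1],[[0,0,0],[0,0,-0.3],1],[[0,0,0],[0,0,-0.5],1],[[0,0,0.0015],[0,0,-0.64],1],[[0,0,0.0015],[0,0,-0.64],1]]'; python3 -m creep '[[[0,0,0],[0.24,0.05,0],1],[[0,0,0],[0.48,0.1,0],1],[[0,0,0],[0.72,0.15,0],1],[[0,0,0],[0.95,0.2,0],1]]'; python3 -c "
from h import *
go([.5093,.0615,.13],0)"
```

```text
time_s: 16.35
tcp_pos: [0.4414, -0.2566, 0.0058]
eef_rot: [0.704, 0.711, 0.0, 0.0]
ft_force: [-1.0, 0.2, 6.0]
finger_gap: 0.0465
grasp_force: 60.4
time_s: 16.85
tcp_pos: [0.4435, -0.2579, 0.1367]
eef_rot: [0.707, 0.707, 0.001, 0.004]
ft_force: [0.5, -0.5, -0.9]
finger_gap: 0.046
grasp_force: 61.7
time_s: 17.25
tcp_pos: [0.4806, -0.0644, 0.1323]
eef_rot: [0.707, 0.707, -0.0, -0.001]
ft_force: [0.8, 0.5, -0.4]
finger_gap: 0.0461
grasp_force: 61.7
tcp [ 0.4806 -0.0644  0.1323] shift [0.6292 0.1441 0.0115] t 17.25 turn [-0.0002 -0.0001  0.0001]
```

```bash
python3 -m creep '[[[0,0,0],[0.21,0.048,0],1],[[0,0,0],[0.42,0.096,0],1],[[0,0,0],[0.63,0.144,0],1],[[0,0,0],[0.63,0.144,0],1],[[0,0,0],[0.63,0.144,0],1]]' >/dev/null; python3 -m creep '[[[0,0,0],[0,0,0],1],[[0,0,0],[0,0,0],1],[[0,0,0],[0,0,0],1]]';  python3 - <<'E'
from h import *
s,im=look(name="w6")
go([.5095,.0617,.097],0)
for b in imaging.regions_of("wrist","spacer_medium")[:2]:
    p,D=outline("wrist",b["pixels"],s["tcp_pos"][2]+.0052,s); print(round(b["score"],2),b["extent"],p-s["tcp_pos"][:2],D)
E
```

```text
time_s: 18.05
tcp_pos: [0.5095, 0.0581, 0.1329]
eef_rot: [0.708, 0.706, -0.0, 0.0]
ft_force: [0.3, -0.6, -0.1]
finger_gap: 0.0458
grasp_force: 61.7
tcp [0.5096 0.0584 0.1329] shift [ 0.0167 -0.0005  0.1797] t 18.1 turn [-0.      0.     -0.0002]
0.73 [319.1, 314.2, 107.4, 107.2] [0.00011286 0.00117459] 0.049931749156351284
```

```bash
python3 -m creep '[[[0,0,0],[0.014,0,0.09],1],[[0,0,0],[0.014,0,0.18],1],[[0,0,0],[0.014,0,0.18],1],[[0,0,0],[0.014,0,0.18],1]]'; python3 -m creep '[[[0,0,0],[0,0,0.03],1],[[0,0,0],[0,0,0.06],1],[[0,0,0],[0,0,0.06],1]]';python3 -m creep '[[[0,0,0],[0,0,0.02],1],[[0,0,0],[0,0,0.04],1],[[0,0,0],[0,0,0.04],1]]'
```

```text
time_s: 18.55
tcp_pos: [0.5096, 0.0619, 0.097]
eef_rot: [0.707, 0.707, -0.0, -0.0]
ft_force: [0.9, -0.9, -0.4]
finger_gap: 0.0462
grasp_force: 61.7
time_s: 18.85
tcp_pos: [0.5093, 0.0624, 0.0845]
eef_rot: [0.707, 0.707, -0.0, -0.0]
ft_force: [-0.3, 0.4, -0.6]
finger_gap: 0.0458
grasp_force: 61.7
time_s: 19.15
tcp_pos: [0.5094, 0.0624, 0.0764]
eef_rot: [0.707, 0.707, -0.0, -0.0]
ft_force: [0.1, 0.1, -1.2]
finger_gap: 0.046
grasp_force: 61.7
```

```bash
python3 -m creep '[[[0,0,0],[-0.004,0,0.02],1],[[0,0,0],[-0.004,0,0.04],1],[[0,0,0],[-0.004,0,0.04],1]]';python3 -m creep '[[[0,0,0],[0,0,0.02],1],[[0,0,0],[0,0,0.03],1]]'; python3 -m creep '[[[0,0,0],[0,0,0.015],1],[[0,0,0],[0,0,0.03],1]]'; python3 -m creep '[[[0,0,0],[0,0,0.015],1],[[0,0,0],[0,0,0.025],1]]'
```

```text
time_s: 19.45
tcp_pos: [0.5092, 0.0618, 0.0684]
eef_rot: [0.707, 0.707, -0.0, -0.001]
ft_force: [-0.3, 0.7, -0.9]
finger_gap: 0.0459
grasp_force: 61.7
time_s: 19.65
tcp_pos: [0.5094, 0.0619, 0.0627]
eef_rot: [0.707, 0.707, -0.0, -0.0]
ft_force: [-1.0, 1.0, 1.3]
finger_gap: 0.0459
grasp_force: 62.0
time_s: 19.85
tcp_pos: [0.5095, 0.0619, 0.0567]
eef_rot: [0.707, 0.707, 0.0, -0.0]
ft_force: [-2.2, 2.2, 3.1]
finger_gap: 0.0457
grasp_force: 62.1
time_s: 20.05
tcp_pos: [0.5095, 0.0617, 0.0516]
eef_rot: [0.707, 0.707, -0.0, -0.0]
ft_force: [-2.0, 1.9, 1.4]
finger_gap: 0.0455
grasp_force: 62.0
```

```bash
python3 -m creep '[[[0,0,0],[0,0,0.01],1],[[0,0,0],[0,0,0.015],1]]';python3 -m creep '[[[0,0,0],[0,0,0.005],1],[[0,0,0],[0,0,0.01],1]]'; python3 -m creep '[[[0,0,0],[0,0,0.005],1],[[0,0,0],[0,0,0.007],1]]'
```

```text
time_s: 20.25
tcp_pos: [0.5095, 0.0616, 0.0486]
eef_rot: [0.707, 0.707, -0.0, -0.0]
ft_force: [-1.6, 2.2, 2.1]
finger_gap: 0.0462
grasp_force: 62.0
time_s: 20.45
tcp_pos: [0.5096, 0.0616, 0.0469]
eef_rot: [0.707, 0.707, -0.0, -0.0]
ft_force: [-2.0, 2.3, 3.1]
finger_gap: 0.0459
grasp_force: 62.2
time_s: 20.65
tcp_pos: [0.5096, 0.0617, 0.046]
eef_rot: [0.707, 0.707, 0.0, -0.0]
ft_force: [-2.6, 1.6, 12.1]
finger_gap: 0.0459
grasp_force: 63.3
```

```bash
python3 -m creep '[[[0,0,0],[0,0,0.005],1],[[0,0,0],[0,0,0.005],1],[[0,0,0],[0,0,0.005],1]]'; python3 -m creep '[[[0,0,0],[0,0,0.003],1],[[0,0,0],[0,0,0.003],1],[[0,0,0],[0,0,0.003],1]]'
```

```text
time_s: 20.95
tcp_pos: [0.5096, 0.0617, 0.046]
eef_rot: [0.707, 0.707, 0.0, -0.0]
ft_force: [-5.3, 2.6, 18.4]
finger_gap: 0.046
grasp_force: 64.0
time_s: 21.25
tcp_pos: [0.5096, 0.0617, 0.0459]
eef_rot: [0.707, 0.707, 0.001, -0.0]
ft_force: [-6.2, 2.5, 23.7]
finger_gap: 0.0457
grasp_force: 64.7
```

```bash
python3 -m creep '[[[0,0,0],[0,0,0.002],1],[[0,0,0],[0,0,0.002],1],[[0,0,0],[0,0,0.002],1],[[0,0,0],[0,0,0.002],1],[[0,0,0],[0,0,0.002],1]]'; python3 -m creep '[[[0,0,0],[0,0,0],1],[[0,0,0],[0,0,0],1],[[0,0,0],[0,0,0],1],[[0,0,0],[0,0,0],1],[[0,0,0],[0,0,0],1]]'
```

```text
time_s: 21.75
tcp_pos: [0.5096, 0.0617, 0.0459]
eef_rot: [0.707, 0.707, 0.001, -0.0]
ft_force: [-7.3, 1.9, 28.0]
finger_gap: 0.0462
grasp_force: 65.2
time_s: 22.25
tcp_pos: [0.5096, 0.0617, 0.0459]
eef_rot: [0.707, 0.707, 0.001, -0.0]
ft_force: [-6.3, 2.5, 27.9]
finger_gap: 0.0454
grasp_force: 65.2
```

```bash
python3 -m creep '[[[0,0,0],[0,0,-0.015],1],[[0,0,0],[0,0,-0.015],1],[[0,0,0],[0,0,-0.015],0.2],[[0,0,0],[0,0,-0.015],0.2],[[0,0,0],[0,0,-0.015],0.2]]'; python3 -m creep '[[[0,0,0],[0,0,-0.02],0.1],[[0,0,0],[0,0,-0.1],0],[[0,0,0],[0,0,-0.3],0],[[0,0,0],[0,0,-0.43],0],[[0,0,0],[-0.2,-0.015,-0.43],0]]' >/dev/null;  python3 -m creep '[[[0,0,0],[-0.21,-0.015,0],0],[[0,0,0],[-0.41,-0.032,0],0],[[0,0,0],[-0.41,-0.032,0],0],[[0,0,0],[-0.41,-0.032,0],0],[[0,0,0],[-0.41,-0.032,0],0]]'; python3 - <<'E'
from h import *
s,im=look(name="w7")
for b in imaging.regions_of("wrist","spacer_small")[:3]:
    p,D=outline("wrist",b["pixels"],.010,s); m=im[b["pixels"]].mean(0); print(round(b["score"],2),b["extent"],p,D,m.round())
    go([*p,.035],0)
E
```

```text
time_s: 22.75
tcp_pos: [0.5104, 0.061, 0.0463]
eef_rot: [0.707, 0.707, 0.0, 0.001]
ft_force: [-1.0, -0.4, 0.0]
finger_gap: 0.0683
grasp_force: 0.0
time_s: 23.75
tcp_pos: [0.5006, -0.0592, 0.1325]
eef_rot: [0.706, 0.708, 0.0, -0.0]
ft_force: [0.3, 0.4, -0.2]
finger_gap: 0.0853
grasp_force: 0.0
0.84 [316.1, 239.9, 57.3, 56.9] [ 0.49868661 -0.06257589] 0.04167640050871266 [146. 147. 146.]
tcp [ 0.5006 -0.0588  0.1324] shift [-0.0194 -0.0095  0.4869] t 23.85 turn [-0.     -0.0001  0.0005]
0.58 [334.0, 73.2, 91.2, 68.6] [0.51097918 0.06705668] 0.061252121305259276 [104. 104. 104.]
tcp [ 0.5006 -0.0588  0.1324] shift [0.6286 0.0541 0.4874] t 23.85 turn [-0.     -0.0001  0.0005]
```

```bash
python3 -m creep '[[[0,0,0],[-0.018,-0.009,0.2],0],[[0,0,0],[-0.018,-0.009,0.4],0],[[0,0,0],[-0.018,-0.009,0.5],0.2],[[0,0,0],[-0.018,-0.009,0.5],0.25],[[0,0,0],[-0.018,-0.009,0.5],0.25]]' ; python3 -m creep '[[[0,0,0],[0,0,0.06],0.25],[[0,0,0],[0,0,0.13],0.25],[[0,0,0],[0,0,0.13],0.25],[[0,0,0],[0,0,0.13],0.25]]'; python3 -c "
from h import *
go([.4987,-.0625,.006],0)"
```

```text
time_s: 24.35
tcp_pos: [0.4988, -0.0633, 0.0326]
eef_rot: [0.706, 0.708, -0.0, -0.0]
ft_force: [-0.0, 0.0, 0.5]
finger_gap: 0.064
grasp_force: 0.0
time_s: 24.75
tcp_pos: [0.4989, -0.064, 0.0069]
eef_rot: [0.707, 0.707, 0.0, 0.0]
ft_force: [-0.1, -0.6, 0.0]
finger_gap: 0.0637
grasp_force: 0.0
tcp [ 0.4989 -0.064   0.0069] shift [ 0.0075 -0.001   0.0047] t 24.75 turn [0.0001 0.     0.0001]
```

```bash
python3 -m creep '[[[0,0,0],[0.006,0,0.003],0.25],[[0,0,0],[0.006,0,0.003],0.25],[[0,0,0],[0.006,0,0.003],1],[[0,0,0],[0.006,0,0.003],1],[[0,0,0],[0.006,0,0.003],1]]';  python3 -m creep '[[[0,0,0],[0,0,0],1],[[0,0,0],[0,0,0],1],[[0,0,0],[0,0,0],1]]'; python3 -m creep '[[[0,0,0],[0,0,-0.1],1],[[0,0,0],[0,0,-0.3],1],[[0,0,0],[0,0,-0.5],1],[[0,0,0],[0,0,-0.64],1],[[0,0,0],[0,0,-0.64],1]]';  python3 -c "
from h import *
go([.5095,.0615,.13],0)"
```

```text
time_s: 25.25
tcp_pos: [0.4989, -0.0628, 0.0069]
eef_rot: [0.707, 0.707, 0.0, 0.0]
ft_force: [-1.7, 0.2, 10.1]
finger_gap: 0.0375
grasp_force: 58.9
time_s: 25.55
tcp_pos: [0.4989, -0.0628, 0.0069]
eef_rot: [0.707, 0.707, 0.001, 0.0]
ft_force: [-1.3, 0.9, 10.1]
finger_gap: 0.0382
grasp_force: 58.9
time_s: 26.05
tcp_pos: [0.5011, -0.0632, 0.1374]
eef_rot: [0.707, 0.707, 0.002, 0.003]
ft_force: [0.6, -0.3, -1.1]
finger_gap: 0.0376
grasp_force: 60.3
tcp [ 0.5011 -0.0632  0.1374] shift [0.6237 0.0423 0.0371] t 26.05 turn [0.0012 0.0001 0.0001]
```

```bash
python3 -m creep '[[[0,0,0],[0.21,0.016,0],1],[[0,0,0],[0.42,0.03,0],1],[[0,0,0],[0.622,0.05,0],1],[[0,0,0],[0.622,0.05,0],1],[[0,0,0],[0.622,0.05,0],1]]' >/dev/null; python3 -m creep '[[[0,0,0],[0,0,0],1],[[0,0,0],[0,0,0],1],[[0,0,0],[0,0,0],1]]';  python3 - <<'E'
from h import *
s,im=look(name="w8")
go([.5095,.0615,.097],0)
for b in imaging.regions_of("wrist","spacer_small")[:2]:
    p,D=outline("wrist",b["pixels"],s["tcp_pos"][2]+.0041,s); print(round(b["score"],2),b["extent"],p-s["tcp_pos"][:2],D)
E
```

```text
time_s: 26.85
tcp_pos: [0.5084, 0.0602, 0.1338]
eef_rot: [0.708, 0.707, -0.0, 0.0]
ft_force: [0.0, -0.5, -0.5]
finger_gap: 0.0379
grasp_force: 60.3
tcp [0.5085 0.0604 0.1339] shift [0.0053 0.0051 0.1844] t 26.9 turn [-0.      0.     -0.0002]
0.57 [318.9, 313.3, 89.5, 92.8] [3.49199823e-05 1.32233423e-03] 0.04263327462509121
```

```bash
python3 -m creep '[[[0,0,0],[0.003,0.005,0.09],1],[[0,0,0],[0.003,0.005,0.18],1],[[0,0,0],[0.003,0.005,0.18],1],[[0,0,0],[0.003,0.005,0.18],1]]'; python3 -m creep '[[[0,0,0],[0,0,0.03],1],[[0,0,0],[0,0,0.06],1],[[0,0,0],[0,0,0.06],1]]';python3 -m creep '[[[0,0,0],[0,0,0.02],1],[[0,0,0],[0,0,0.04],1],[[0,0,0],[0,0,0.04],1]]'
```

```text
time_s: 27.35
tcp_pos: [0.5094, 0.0617, 0.098]
eef_rot: [0.707, 0.707, -0.0, -0.0]
ft_force: [-1.2, 0.4, -1.0]
finger_gap: 0.0378
grasp_force: 60.3
time_s: 27.65
tcp_pos: [0.5091, 0.0622, 0.0855]
eef_rot: [0.707, 0.707, -0.0, -0.0]
ft_force: [-0.2, -0.3, -0.3]
finger_gap: 0.0377
grasp_force: 60.3
time_s: 27.95
tcp_pos: [0.5091, 0.0621, 0.0774]
eef_rot: [0.707, 0.707, -0.0, -0.0]
ft_force: [-0.4, 0.3, -0.8]
finger_gap: 0.0378
grasp_force: 60.3
```

```bash
python3 -m creep '[[[0,0,0],[-0.003,0.002,0.02],1],[[0,0,0],[-0.003,0.002,0.03],1]]';python3 -m creep '[[[0,0,0],[0,0,0.015],1],[[0,0,0],[0,0,0.025],1]]'; python3 -m creep '[[[0,0,0],[0,0,0.01],1],[[0,0,0],[0,0,0.015],1]]'; python3 -m creep '[[[0,0,0],[0,0,0.005],1],[[0,0,0],[0,0,0.01],1]]'
```

```text
time_s: 28.15
tcp_pos: [0.5097, 0.0615, 0.0716]
eef_rot: [0.707, 0.707, -0.0, -0.0]
ft_force: [-0.5, 0.5, 0.2]
finger_gap: 0.0377
grasp_force: 60.4
time_s: 28.35
tcp_pos: [0.5095, 0.0621, 0.0667]
eef_rot: [0.707, 0.707, -0.0, -0.001]
ft_force: [-1.7, 1.1, 2.5]
finger_gap: 0.0378
grasp_force: 60.7
time_s: 28.55
tcp_pos: [0.5096, 0.062, 0.0637]
eef_rot: [0.707, 0.707, -0.0, -0.0]
ft_force: [-1.5, 1.8, 2.0]
finger_gap: 0.0375
grasp_force: 60.7
time_s: 28.75
tcp_pos: [0.5098, 0.0619, 0.0619]
eef_rot: [0.707, 0.707, 0.0, -0.0]
ft_force: [-3.0, 2.1, 2.2]
finger_gap: 0.0381
grasp_force: 60.7
```

```bash
python3 -m creep '[[[0,0,0],[0,0,0.005],1],[[0,0,0],[0,0,0.008],1]]'; python3 -m creep '[[[0,0,0],[0,0,0.005],1],[[0,0,0],[0,0,0.007],1]]'; python3 -m creep '[[[0,0,0],[0,0,0.005],1],[[0,0,0],[0,0,0.005],1]]'
```

```text
time_s: 28.95
tcp_pos: [0.5098, 0.0618, 0.0602]
eef_rot: [0.707, 0.707, -0.0, -0.0]
ft_force: [-2.2, 3.2, 4.7]
finger_gap: 0.0377
grasp_force: 60.9
time_s: 29.15
tcp_pos: [0.51, 0.062, 0.0592]
eef_rot: [0.707, 0.707, 0.0, -0.0]
ft_force: [-2.8, 4.2, 11.2]
finger_gap: 0.0379
grasp_force: 61.7
time_s: 29.35
tcp_pos: [0.51, 0.062, 0.0591]
eef_rot: [0.707, 0.707, 0.001, -0.0]
ft_force: [-4.7, 3.8, 15.3]
finger_gap: 0.0379
grasp_force: 62.6
```

```bash
python3 -m creep '[[[0,0,0],[0,0,0.004],1],[[0,0,0],[0,0,0.004],1],[[0,0,0],[0,0,0.004],1]]'; python3 -m creep '[[[0,0,0],[0,0,0.002],1],[[0,0,0],[0,0,0.002],1],[[0,0,0],[0,0,0.002],1]]'
```

```text
time_s: 29.65
tcp_pos: [0.51, 0.062, 0.059]
eef_rot: [0.707, 0.707, 0.001, -0.0]
ft_force: [-5.5, 3.5, 23.8]
finger_gap: 0.0377
grasp_force: 63.6
time_s: 29.95
tcp_pos: [0.51, 0.062, 0.059]
eef_rot: [0.707, 0.707, 0.001, -0.0]
ft_force: [-7.7, 3.9, 27.2]
finger_gap: 0.0379
grasp_force: 64.1
```

```bash
python3 -m creep '[[[0,0,0],[0,0,0.001],1],[[0,0,0],[0,0,0.001],1],[[0,0,0],[0,0,0.001],1],[[0,0,0],[0,0,0.001],1],[[0,0,0],[0,0,0.001],1]]'; python3 -m creep '[[[0,0,0],[0,0,0],1],[[0,0,0],[0,0,0],1],[[0,0,0],[0,0,0],1],[[0,0,0],[0,0,0],1],[[0,0,0],[0,0,0],1]]';python3 -m creep '[[[0,0,0],[0,0,-0.014],1],[[0,0,0],[0,0,-0.014],1],[[0,0,0],[0,0,-0.014],0.3],[[0,0,0],[0,0,-0.014],0.3],[[0,0,0],[0,0,-0.014],0.3]]'; python3 -m creep '[[[0,0,0],[0,0,-0.02],0.2],[[0,0,0],[0,0,-0.1],0],[[0,0,0],[0,0,-0.3],0],[[0,0,0],[0,0,-0.5],0],[[0,0,0],[0,0,-0.6],0]]'; python3 -m creep '[[[0,0,0],[0,0,0],0],[[0,0,0],[0,0,0],0],[[0,0,0],[0,0,0],0],[[0,0,0],[0,0,0],0],[[0,0,0],[0,0,0],0]]'; python3 -c "
from h import *
s,im=look()
a=im[130:330,210:430]
b=imaging.snapshot('side')[190:310,220:340]
cv2.imwrite('pics/end.png',np.hstack([cv2.resize(a,(440,400)),cv2.resize(b,(360,400))])[:,:,::-1])"
```

```text
time_s: 30.45
tcp_pos: [0.51, 0.062, 0.059]
eef_rot: [0.707, 0.707, 0.001, -0.0]
ft_force: [-6.3, 3.2, 29.1]
finger_gap: 0.0375
grasp_force: 64.4
time_s: 30.95
tcp_pos: [0.51, 0.062, 0.059]
eef_rot: [0.707, 0.707, 0.001, -0.0]
ft_force: [-7.7, 2.6, 29.8]
finger_gap: 0.0375
grasp_force: 64.4
time_s: 31.45
tcp_pos: [0.5105, 0.0607, 0.059]
eef_rot: [0.707, 0.707, -0.0, 0.001]
ft_force: [-0.6, -0.3, -0.8]
finger_gap: 0.0599
grasp_force: 0.0
time_s: 31.95
tcp_pos: [0.5115, 0.0611, 0.1824]
eef_rot: [0.707, 0.707, 0.002, 0.002]
ft_force: [0.3, -0.1, -0.5]
finger_gap: 0.0854
grasp_force: 0.0
time_s: 32.45
tcp_pos: [0.5093, 0.0614, 0.1783]
eef_rot: [0.707, 0.707, -0.001, -0.0]
ft_force: [-0.1, 0.2, 1.0]
finger_gap: 0.0855
grasp_force: 0.0
```

View pics/end.png

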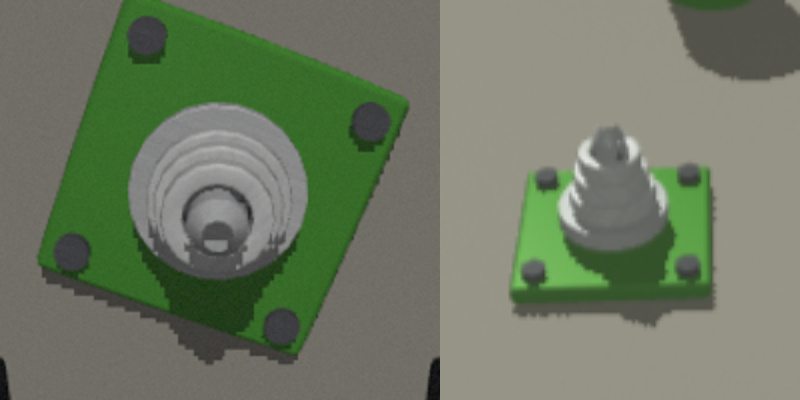

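The crops show the three rings stacked large, medium and small on the flange without gaps: the wrist crop has the stack at about (218,200), the side crop at about (612,190). The gripper is clear of them.

```bash
python3 -c "
from cell import manip
print(manip.close_job())"
```

```text
the job is handed in; nothing more can be done
None
```

The three rings are on the spindle, large at the bottom, then medium, then small; each was pushed down until it stopped and held for about a second at 27–30 N at the wrist (roughly 24–27 N after the pads' drag), and I let go and handed the job in after about 32.5 s.

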